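# Hang the blue sample carrier on the analyser rail and slide it under the needle

## Task

Lift the sample carrier with the blue coupon up off its bar on the white storage stand, hook it over the free length of the analyser's rail on the camera side, clear of the needle, and let go of it. Then push it along the rail without gripping it, until the white line at its middle is under the dosing needle, over the red stripe, and leave it hanging there. Leave the other carriers and the bottles, dishes and tray where they are, and do not bump the dosing unit.

Things in the scene. Friction and masses are not known exactly. Their poses are not given: they have to be found in the camera images.
- carrier_blue: Carrier to move: rigid inverted-U hanger, about 250 g, 140 mm long (its y), 32 wide (x). Origin: middle of the bridge's underside, which rests on bar or rail; z up. Aluminium bridge z 0 to 20 mm, blue coupon 24x50x4 on top. Walls, 4 thick, 140 long: blue skirt at +x down to z=-80, lip at -x down to z=-30; slot 24 wide between, open below. White line at y=0. Hangs on one of 3 stand bars.
- blue_grip (a point): Middle of the blue coupon's top face, 24 mm above the carrier's origin, same axes. Grip the carrier across its 32 mm width (along x), fingers outside the walls. It may hang on the rail either way round.
- carrier_amber: An amber carrier, same shape and size as carrier_blue but with an amber coupon and skirt. Hangs on one of the other two stand bars at the start. Must stay there.
- carrier_green: A green carrier, same shape and size as carrier_blue but with a green coupon and skirt. Hangs on one of the other two stand bars at the start. Must stay there.
- stand: White storage stand, fixed. Origin: underside middle of its base, 250 (x) x 100 (y) x 12 mm. Three dark steel bars along its y, 14 mm wide, 16 tall, 100 long, top at 130 mm, at x=-80, 0, +80 mm, each on a 10 mm web that the carriers straddle. Carriers hang along the stand's y, within 10 mm of the bar's middle, 48 mm free between neighbours.
- analyser: Analyser, fixed. Origin at table level under the rail, y along the rail. Base beam 80 mm wide, y -400 to 460, top at 50 mm. Black backlight box 110 mm wide, y -400 to -290, z 150 to 260 mm. Black camera box 75 mm wide, y 300 to 460, z 170 to 246 mm, lens (44 mm thick) reaching in to y=268 mm.
- rail_mid (a point): Middle of the rail's length, on its top face (z=190 mm), y along the rail toward the camera. Flat dark steel bar 14 mm wide, 16 tall, from y=-230 to +230 mm, on a 12 mm wide post under each end. A carrier straddles it with 5 mm to spare each side and slides with plain friction; no stops. The free length is the part on the camera side (+y) of the needle.
- dosing: Dosing unit, fixed, its place along the rail varies. Origin: table level below the needle; y along the rail toward the camera. Needle 3 mm thick, tip z=232 mm (18 mm over a hung coupon); syringe of 20 mm diameter z 266 to 355; block 36 mm square z 355 to 430. Arm at z 376 to 400 to x=+85, then to a 24 mm post at x=75, y=-75 on a 60x40x50 mm foot.
- mark (a point): The mark: point on the rail's top (z=190 mm), mid width, right below the needle tip and above a red stripe, 16 mm wide along the rail, on the base beam; y along the rail toward the camera, z up. The carrier's origin belongs here.
- wash_bottle: White wash bottle with blue cap, diameter 58, 160 mm tall, loose, standing in front of the rail. Origin at its underside.
- dish: Shallow glass dish, 96 mm across, 16 mm tall, loose. Origin at its underside.
- reagent_jar: Amber jar, diameter 54, 85 mm tall, loose. Origin at its underside.
- beaker: Glass beaker, diameter 68, 85 mm tall, loose. Origin at its underside.
- coupon_tray: White open tray 120 x 160 x 30 mm, loose. Origin at its underside.
Not all that is in view belongs to the job. Leave any brown or pink look-alike of the carrier_blue alone.

How it is judged:
On the way:
1. the blue carrier hangs on the rail, at least 60 mm short of the mark, let go of and still (x of carrier_blue in the frame of mark between -0.008 and 0.008 m and z of carrier_blue in the frame of mark between -0.005 and 0.005 m and angle between the y axis of carrier_blue and the y axis of mark, either way round below 0.2 rad and angle between carrier_blue's own z axis and vertical below 0.12 rad and contact force between the fingers and carrier_blue below 0.2 N and linear speed of carrier_blue below 0.02 m/s and y of carrier_blue in the frame of mark above 0.06 m), for 0.2 s.
At the end, for the whole second after the job is handed in: The blue carrier hangs level on the rail, at rest and untouched, its centre within 8 mm of the mark along the rail (white line over the 16 mm red stripe) (x of carrier_blue in the frame of mark between -0.008 and 0.008 m and z of carrier_blue in the frame of mark between -0.005 and 0.005 m and angle between the y axis of carrier_blue and the y axis of mark, either way round below 0.2 rad and angle between carrier_blue's own z axis and vertical below 0.12 rad and contact force between the fingers and carrier_blue below 0.2 N and linear speed of carrier_blue below 0.02 m/s and y of carrier_blue in the frame of mark between -0.008 and 0.008 m).
It fails at once if another carrier was moved more than 15 mm (distance of any of carrier_amber, carrier_green from where it was at the start of the episode above 0.015 m).
It fails at once if the wash bottle, dish, jar, beaker or tray was moved more than 15 mm (distance of any of wash_bottle, dish, reagent_jar, beaker, coupon_tray from where it was at the start of the episode above 0.015 m).
It fails at once if the robot or the carrier bumped the dosing unit (over 3 N) (contact force between any of the arm, the fingers, carrier_blue and dosing above 3 N).
It fails at once if the blue carrier was gripped or pressed hard (over 15 N) on the rail within 50 mm of the mark (distance between carrier_blue and mark below 0.05 m and contact force between the fingers and carrier_blue above 15 N).
It also fails if it takes over 51 s, if anything falls off the work surface, if the arm or the gripper's body presses on something with over 40 N, if the wrist force passes 120 N, or if a joint passes its speed limit or range.

## Robot

A 6-joint arm with a two-finger parallel gripper is mounted at the origin on the work surface. World frame = base frame: x ahead of the robot, y to its left, z up, the work surface at z = 0. Lengths are in m, angles in rad, forces in N, time in s.
With the tool pointing down it reaches from about 0.35 to 0.875 m from the base axis. Payload 4.2 kg.
Tool frame: the origin (TCP) lies midway between the tips of the shut fingers; the grasp point (between the pads) lies 19 mm behind it; z points along the fingers, x is the direction in which the jaws open and shut, and the axes are right-handed (so a half turn about z gives the same grasp; the last joint's range is limited). The gripper opens to 85 mm and grips with 20 to 120 N. Pads are 22 mm wide; open, the fingers measure 114 mm over their backs; the gripper's body (76 mm by 85 mm) begins 54 mm behind the grasp point. The pads swing forward as they close: fully open they stand 13 mm farther back than shut.
Start: joints at [1.367, 0.385, 0.008, 0, -1.194, -0.259], TCP at [0.279, 0.559, 0.231] pointing down, gripper open.
Joint ranges: [-3.14, 3.14], [-1.21, 2.06], [-1.07, 1.41], [-3.16, 2.05], [-2.99, -0.16], [-3.1, 3.1]. Speed limits (rad/s): [2.79, 2.79, 3.14, 3.14, 3.14, 3.14].

## Interface

Orientations are given as a rotation vector (axis times angle).
In Python, from cell import * gives the robot as it stands.
- The arm moves only by the tool play_rows, never from a script. Its argument "steps" is a list of rows, each a list of 7 numbers: the closure, from -1 (fully open) to 1 (shut), then the shift along the world's x, y, z in cm, then the turn, a rotation vector about the world's x, y, z in rad. A call has 1 to 10 rows; each row is the pose to reach, as a shift and turn from the pose commanded when the call began; what a row does not reach only later rows make up. A row lasts 1/8 s, in which the tool goes at most 62.5 mm and 10.7 degrees, less where a joint would pass 70% of its speed; a pose out of reach is approached as far as the arm can. A call with a gripper value outside its range is refused whole. The fingers move at their own pace and stop on an object; the grip force is fixed at half the most. Time passes only in rows, so rows that repeat a pose let the fingers close. It gives the time, the measured TCP pose, the force and the opening at its end, in the units of the state.
- state(): the state, without advancing time (a new reading comes with each control period).
- grab_frame(name): name is "side" or "top" or "wrist"; returns (picture, depth): 420x560x3 uint8, blue, green, red; 420x560 float32, m along the optical axis (not along the pixel's ray), 0 where there is no reading.
- camera_model(name): a dict with "intrinsics" (3x3 intrinsics, pixels), "rvec" (rotation vector, rad) and "tvec" (3), from world to camera coordinates, as OpenCV has them. Camera axes: x right, y down, z forward; pixel columns grow to the right and rows downward; lengths in m; the calibration is good to about 2 mm. The wrist camera is an equidistant fisheye: a pixel r from the principal point sees the ray r / f radians off the axis. A picture is of the moment at which its call begins: read the wrist's pose just before it. camera_model takes no time and is no camera call; for the wrist camera it gives the pose at the moment of the call.
- hand_in(): hands the job in, once; it reports no verdict.
Trained networks look in the newest picture that a camera, given by its name, has taken for a name from the list of things; names that differ only in an ending like _2 or _b are one class to them, and where a whole thing is asked for, a point or a joint stands for the part that bears it (a point fixed in the world has none). Each returns a list of dicts, best first, with "conf" (0 to 1); they miss things now and then, are a little off and sometimes report something else, mostly with a low value. They report only what shows in the picture. A call takes as long as a camera call. They do not tell look-alikes from the thing itself.
- cut_out(camera, name): "mask" (420x560 bool, what is visible of it) and "rect" ([left, top, width, height] in pixels, round what is visible of it).
- place_of(camera, name): "pixel" ([column, row] in pixels: a listed point, or the origin of a listed thing).
The state is a dict: "t": time; "qpos": joint angles; "dq": joint speeds; "joint_efforts": joint torques, N m; "tcp_pos": TCP position; "orientation": TCP orientation; "contact_force": force on the tool from outside, world axes, zero at the start; "wrist_torque": the same for the moment, N m; "grip_width": opening from 0.0 (shut) to 1.0 (fully open).
Only numpy, scipy, OpenCV 4.12 (cv2) and the standard library are available. Lean on these libraries where they do the work, as an engineer would, in place of code of your own. Each camera call takes 0.05 s, during which the arm holds its last target. There are 200 camera calls.

## Working session

There is one attempt and no reset: what is moved stays moved. The work goes in short steps, Python scripts to look and compute and a tool call to move; the robot and the scene stay as the last step left them, time stands still between calls to the robot, and variables do not carry over. Pictures are saved under pics/ and viewed, about 8 in all and at most 12, crops included, and the job is handed in when it is done.

Besides the shell and the picture viewer there is one more tool, called as a command line: name --pt "numbers of a row" for each row, then --argument value for the rest. play_rows: Moves the arm, as the interface text tells. Its arguments: {"type":"object","properties":{"steps":{"type":"array","items":{"type":"array","items":{"type":"number"}}}},"required":["steps"]}

```bash
mkdir -p pics; cat > h.py <<'E'
from cell import *
import numpy as np, cv2
def cam(n):
    m=camera_model(n); R=cv2.Rodrigues(np.array(m["rvec"],float))[0]
    return np.array(m["intrinsics"]),R,np.array(m["tvec"],float).ravel()
def ray(n,px):
    K,R,t=cam(n); d=R.T@np.linalg.inv(K)@np.array([px[0],px[1],1.]); return -R.T@t,d
def onz(n,px,z):
    o,d=ray(n,px); return o+d*(z-o[2])/d[2]
def proj(n,P):
    K,R,t=cam(n); p=(R@np.atleast_2d(P).T).T+t; p=(K@p.T).T; return p[:,:2]/p[:,2:]
def cloud(n,D):
    K,R,t=cam(n); v,u=np.indices(D.shape); 
    c=np.stack([(u-K[0,2])/K[0,0]*D,(v-K[1,2])/K[1,1]*D,D],-1)
    W=(c-t)@R; W[D<=0]=np.nan; return W
E
python3 - <<'E'
from h import *
s=state(); print({k:np.round(v,3) for k,v in s.items()})
I=[]
for n in("side","top"):
    im,D=grab_frame(n); I.append(im); np.save(n+".npy",D); cv2.imwrite(f"pics/{n}0.png",im)
    K,R,t=cam(n); print(n,K.round(1).tolist(),(-R.T@t).round(3),R[2].round(3))
    for k in["blue_grip","carrier_blue","mark","rail_mid","dosing","stand","analyser","carrier_amber","carrier_green","wash_bottle"]:
        print(k,[(np.round(d["pixel"]).tolist(),round(d["conf"],2)) for d in place_of(n,k)[:3]])
E
```

```text
{'t': np.float64(0.0), 'qpos': array([ 1.367,  0.386,  0.007, -0.   , -1.194, -0.259]), 'dq': array([-0.001,  0.001, -0.001, -0.001, -0.   , -0.002]), 'joint_efforts': array([ 0.0000e+00, -3.9229e+01,  1.8840e+01,  4.1860e+00, -5.0000e-03,
       -0.0000e+00]), 'tcp_pos': array([0.279, 0.559, 0.23 ]), 'orientation': array([ 1.652e+00, -2.670e+00,  2.000e-03]), 'contact_force': array([ 0.009, -0.249, -0.201]), 'wrist_torque': array([ 0.056, -0.024,  0.019]), 'grip_width': np.float64(0.998)}
side [[530.1, 0.0, 289.9], [0.0, 530.1, 223.8], [0.0, 0.0, 1.0]] [ 0.312 -0.992  1.375] [ 0.115  0.645 -0.756]
blue_grip [([280.0, 165.0], 0.86), ([217.0, 215.0], 0.76), ([239.0, 167.0], 0.61)]
carrier_blue [([218.0, 209.0], 0.95), ([249.0, 162.0], 0.78), ([279.0, 167.0], 0.67)]
mark []
rail_mid [([352.0, 274.0], 0.39)]
dosing [([357.0, 294.0], 0.68)]
stand [([270.0, 203.0], 0.16)]
analyser [([348.0, 273.0], 0.73)]
carrier_amber [([276.0, 185.0], 0.91)]
carrier_green [([270.0, 204.0], 0.79)]
wash_bottle [([276.0, 166.0], 0.74), ([296.0, 270.0], 0.59)]
top [[422.7, 0.0, 281.4], [0.0, 422.7, 212.7], [0.0, 0.0, 1.0]] [0.31  0.07  1.265] [ 0.162  0.006 -0.987]
blue_grip [([219.0, 290.0], 0.76), ([147.0, 254.0], 0.73), ([187.0, 211.0], 0.64)]
carrier_blue [([140.0, 248.0], 0.93), ([190.0, 213.0], 0.67), ([214.0, 293.0], 0.63)]
mark [([357.0, 144.0], 0.9)]
rail_mid [([337.0, 143.0], 0.87), ([323.0, 163.0], 0.61)]
dosing [([352.0, 165.0], 0.93), ([247.0, 228.0], 0.7)]
stand [([218.0, 228.0], 0.94)]
analyser [([319.0, 164.0], 0.61)]
carrier_amber [([218.0, 225.0], 0.88)]
carrier_green [([246.0, 228.0], 0.93), ([362.0, 142.0], 0.6)]
wash_bottle [([304.0, 216.0], 0.96)]
```

```bash
ls
```

```text
h.py
pics
side.npy
top.npy
```

View pics/top0.png

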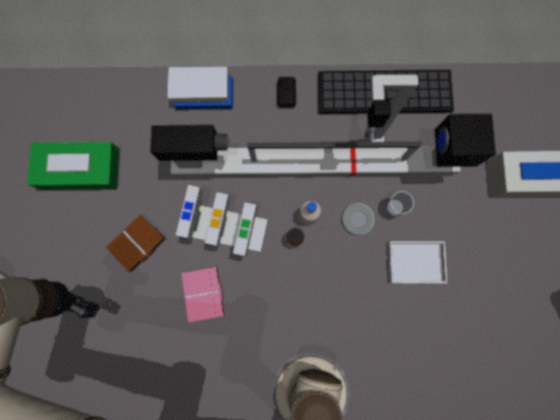

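View pics/side0.png

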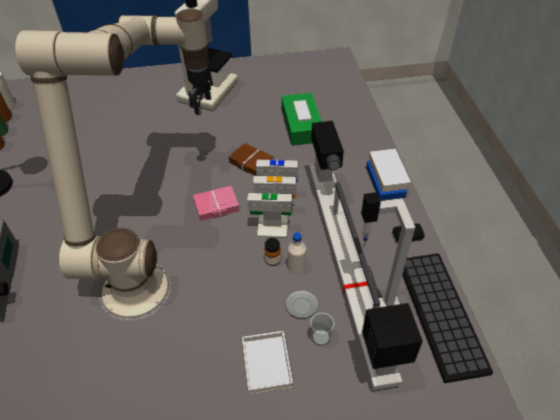

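The top view shows the blue carrier at about (188,211), on the stand's leftmost bar. Amber is at (217,218) and green at (245,228). The dark rail runs from about (250,147) to (420,147), with the red stripe at (353,160), the needle block near (378,115), the camera box at left (185,143) and the bottle at (311,211). Brown (135,242) and pink (202,295) are the look-alikes. Next I'll measure from depth.

```bash
python3 - <<'E'
from h import *
im=cv2.imread("pics/top0.png"); D=np.load("top.npy"); W=cloud("top",D)
hsv=cv2.cvtColor(im,cv2.COLOR_BGR2HSV)
print("table z",np.nanmedian(W[330:400,100:250,2]))
# carriers: top surfaces 0.135..0.165 z in stand area
m=(W[...,2]>.138)&(W[...,2]<.17); m[:, :165]=0; m[:,265:]=0; m[:178]=0; m[265:]=0
n,L,st,c=cv2.connectedComponentsWithStats(m.astype(np.uint8))
for i in range(1,n):
    if st[i,4]<80: continue
    P=W[L==i]; (cx,cy),(a,b),an=cv2.minAreaRect(P[:,:2].astype(np.float32)*1000)
    print("car",c[i].round(),st[i,4],"rect",round(cx),round(cy),round(a),round(b),round(an,1),"z",np.nanmedian(P[:,2]).round(4))
# blue coupon
for cam_,fn in(("top","top"),("side","side")):
    im=cv2.imread(f"pics/{fn}0.png"); Wc=cloud(cam_,np.load(fn+".npy")); h=cv2.cvtColor(im,cv2.COLOR_BGR2HSV)
    bl=((h[...,0]>105)&(h[...,0]<130)&(h[...,1]>150)&(h[...,2]>80)&(Wc[...,2]>.12)&(Wc[...,2]<.18)).astype(np.uint8)
    n,L,st,c=cv2.connectedComponentsWithStats(bl)
    for i in range(1,n):
        if st[i,4]>8: print(cam_,"blue",c[i].round(1),st[i,4],np.nanmean(Wc[L==i],0).round(4),onz(cam_,c[i],.154).round(4))
    r=(W if cam_=="top" else Wc); rm=(r[...,2]>.17)&(r[...,2]<.205)&(r[...,0]>.4)&(r[...,0]<.75)
    P=r[rm]; 
    hist=np.histogram(P[:,0],bins=np.arange(.4,.75,.02)); print(cam_,hist[0])
    n,L,st,c=cv2.connectedComponentsWithStats(rm.astype(np.uint8))
    for i in range(1,n):
        if st[i,4]>60:
            P=r[L==i]; q=cv2.minAreaRect(P[:,:2].astype(np.float32)*1000); print(cam_,"rail",c[i].round(),st[i,4],np.round(q[0]),np.round(q[1]),round(q[2],1),np.nanmedian(P[:,2]).round(4),cv2.fitLine(P[:,:2].astype(np.float32),2,0,.01,.01).ravel().round(4))
    red=((h[...,0]<8)|(h[...,0]>172))&(h[...,1]>180)&(h[...,2]>100)&(Wc[...,2]<.08)&(Wc[...,2]>.03)
    P=Wc[red]; print("red",len(P),np.nanmean(P,0).round(4),np.nanmin(P,0).round(3),np.nanmax(P,0).round(3))
    x=np.argwhere(red); print(onz(cam_,x.mean(0)[::-1],.05).round(4))
E
python3 - <<'E'
import cv2
im=cv2.imread("pics/top0.png")[70:270,140:440]; cv2.imwrite("pics/crop1.png",cv2.resize(im,(800,533),interpolation=cv2.INTER_CUBIC))
E
```

```text
table z 0.0004267115167065399
car [188. 211.] 671 rect 501 328 34 140 77.5 z 0.1509
car [216. 218.] 659 rect 480 251 33 140 77.9 z 0.1512
car [244. 229.] 655 rect 452 175 32 140 77.9 z 0.1513
top blue [188.1 205.4] 50 [0.514  0.326  0.1539] [0.514 0.326 0.154]
top blue [311.4 206.7] 54 [ 0.5063 -0.0033  0.1607] [ 0.5074 -0.0037  0.154 ]
top blue [185.7 215.4] 53 [0.487  0.3317 0.1546] [0.4871 0.3318 0.154 ]
top [   0    0    0    0    0    0    0    0    0    0  155  251   40 1199
   19   32   33]
top rail [450. 154.] 286 [ 641. -372.] [151.  76.] 45.5 0.1891 [ 0.7071  0.7071  0.639  -0.3696]
top rail [333. 145.] 1177 [669. -63.] [459.  17.] 89.9 0.1897 [ 0.0025  1.      0.6678 -0.0619]
top rail [189. 158.] 229 [634. 325.] [ 23. 161.] 7.0 0.1883 [ 0.0213 -0.9998  0.6338  0.3179]
red 76 [ 0.6633 -0.1361  0.0513] [ 0.627 -0.14   0.042] [ 0.703 -0.132  0.057]
[ 0.6636 -0.1364  0.05  ]
side blue [272.6 162.1] 29 [0.4871 0.3311 0.156 ] [0.4874 0.3333 0.154 ]
side blue [280.5 162.1] 28 [0.5135 0.3268 0.1553] [0.5137 0.3283 0.154 ]
side blue [296.8 236. ] 48 [ 0.5075 -0.0067  0.1612] [ 0.5087 -0.0009  0.154 ]
side [  0   0   0   0   0   0   0   0   0   0 153 151  82 850  59  57  49]
side rail [318. 157.] 122 [633. 320.] [ 27. 153.] 9.5 0.1915 [ 0.0751 -0.9972  0.6356  0.2946]
side rail [357. 246.] 795 [668. -62.] [463.  17.] 89.9 0.1904 [ 1.000e-04  1.000e+00  6.668e-01 -8.910e-02]
side rail [394. 277.] 72 [ 735. -216.] [15. 29.] 38.3 0.1884 [ 0.6326 -0.7745  0.7375 -0.2177]
side rail [386. 354.] 408 [ 641. -425.] [ 77. 151.] 45.8 0.1882 [ 0.8085 -0.5885  0.6488 -0.4339]
red 75 [ 0.6615 -0.1356  0.0522] [ 0.627 -0.143  0.045] [ 0.696 -0.127  0.06 ]
[ 0.662  -0.1342  0.05  ]
```

View pics/crop1.png

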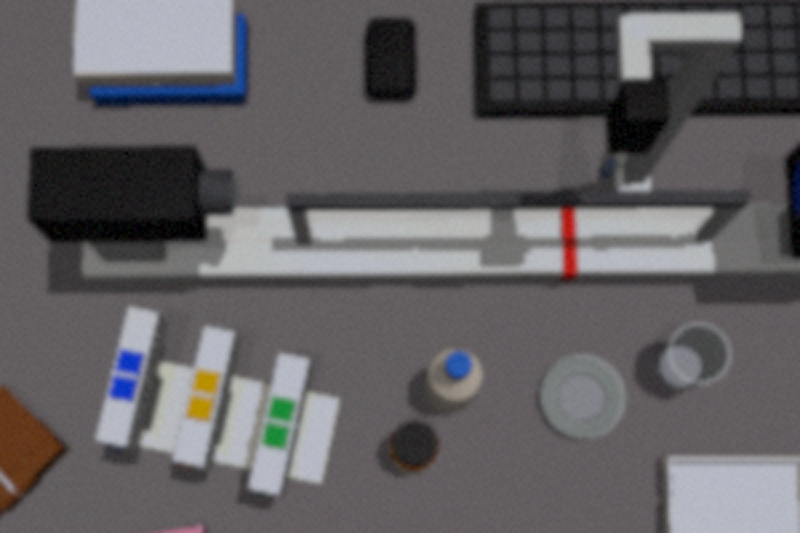

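Measured values:
- **Blue carrier:** centre (0.5005, 0.329), long axis 12° off x.
- **Rail:** x=0.668, y from -0.293 to 0.168, parallel to world y.
- **Mark:** y≈-0.1355.

I'll move above the carrier with the fingers partly closed.

play_rows --pt "-0.4 5 -5 0 0 0 0.08" --pt "-0.4 10 -10 0 0 0 0.16" --pt "-0.4 15 -15 0 0 0 0.25" --pt "-0.4 19 -20 0 0 0 0.25" --pt "-0.4 22.1 -23 0 0 0 0.25" --pt "-0.4 22.1 -23 0 0 0 0.25" --pt "-0.4 22.1 -23 0 0 0 0.25" --pt "-0.4 22.1 -23 0 0 0 0.25"

```text
t: 2.1
tcp_pos: [0.4993, 0.3303, 0.2313]
orientation: [-1.975, 2.443, 0.0]
contact_force: [0.2, -0.1, -0.6]
grip_width: 0.7
```

```bash
python3 - <<'E'
from h import *
s=state(); print({k:np.round(v,4) for k,v in s.items() if k in("t","tcp_pos","orientation","grip_width","contact_force","qpos")})
R=cv2.Rodrigues(s["orientation"])[0]; print(R.round(3), np.degrees(np.arctan2(R[1,0],R[0,0])))
im,_=grab_frame("wrist"); cv2.imwrite("pics/w1.png",im)
t=camera_model("wrist"); print(t); RR=cv2.Rodrigues(np.array(t["rvec"],float))[0]; print(-RR.T@np.ravel(t["tvec"]))
K=np.array(t["intrinsics"])
def fp(P):
    p=RR@P+np.ravel(t["tvec"]); th=np.arctan2(np.hypot(p[0],p[1]),p[2]); d=p[:2]/np.hypot(p[0],p[1]); return K[:2,2]+K[0,0]*th*d
print("expected coupon px",fp(np.array([.5005,.329,.154])))
for k in["blue_grip"]:
    print(k,[(np.round(d["pixel"]).tolist(),round(d["conf"],2)) for d in place_of("wrist",k)[:3]])
E
```

```text
{'t': np.float64(2.1), 'qpos': array([ 8.545e-01,  3.399e-01, -5.980e-02, -2.000e-04, -1.171e+00,
        5.052e-01]), 'tcp_pos': array([0.4993, 0.3303, 0.2313]), 'orientation': array([-1.9749e+00,  2.4431e+00,  2.0000e-04]), 'contact_force': array([ 0.2384, -0.0838, -0.5797]), 'grip_width': np.float64(0.6997)}
[[-0.21  -0.978 -0.   ]
 [-0.978  0.21   0.   ]
 [-0.     0.    -1.   ]] -102.0967244073359
{'intrinsics': array([[325.1922621 ,   0.        , 276.86758039],
       [  0.        , 325.1922621 , 208.85375821],
       [  0.        ,   0.        ,   1.        ]]), 'rvec': array([-1.85786914,  2.29836606,  0.31386342]), 'tvec': array([0.42821379, 0.36866127, 0.49062502])}
[0.56547433 0.31647085 0.37426738]
expected coupon px [278.9811456  215.61181147]
blue_grip [([276.0, 216.0], 0.71)]
```

View pics/w1.png

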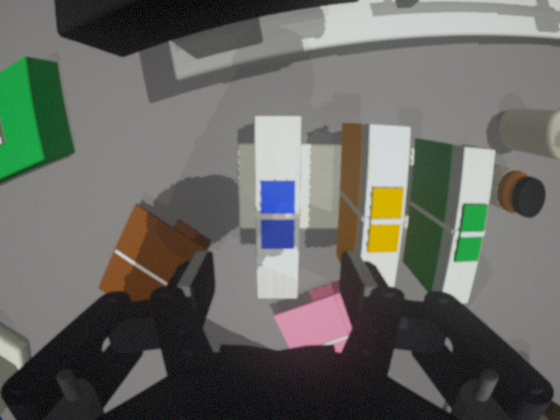

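The wrist view shows the blue carrier centred between the fingers (carrier at column 278, finger middle about 277), with its slot clear of amber. The wrist camera sits 67 mm off the tool axis, so I'll have to keep it away from the syringe. Next I'll descend, grip and lift.

play_rows --pt "-0.4 0.1 0 -5 0 0 0" --pt "-0.4 0.1 0 -9 0 0 0" --pt "-0.4 0.1 0 -11.6 0 0 0" --pt "-0.4 0.1 0 -11.6 0 0 0" --pt "-0.4 0.1 0 -11.6 0 0 0" --pt "1 0.1 0 -11.6 0 0 0" --pt "1 0.1 0 -11.6 0 0 0" --pt "1 0.1 0 -11.6 0 0 0" --pt "1 0.1 0 -11.6 0 0 0" --pt "1 0.1 0 -11.6 0 0 0"

```text
t: 3.45
tcp_pos: [0.5015, 0.3298, 0.117]
orientation: [-1.972, 2.442, 0.0]
contact_force: [-1.8, 0.5, 5.6]
grip_width: 0.37
```

play_rows --pt "1 0.1 0 2 0 0 0" --pt "1 0 0 5 0 0 0" --pt "1 0 0 9 0 0 0" --pt "1 0 0 13 0 0 0" --pt "1 0 0 17 0 0 0" --pt "1 0 0 21 0 0 0" --pt "1 0 0 22 0 0 0" --pt "1 0 0 22 0 0 0"

```text
t: 4.45
tcp_pos: [0.5004, 0.3291, 0.3339]
orientation: [1.971, -2.444, -0.002]
contact_force: [-0.1, -0.1, -4.9]
grip_width: 0.365
```

```bash
python3 - <<'E'
from h import *
s=state(); print({k:np.round(v,4) for k,v in s.items() if k in("t","tcp_pos","orientation","grip_width","contact_force","qpos")})
im,D=grab_frame("side"); cv2.imwrite("pics/s2.png",im); cv2.imwrite("pics/s2c.png",cv2.resize(im[60:260,180:440],None,fx=3,fy=2.99))
E
```

```text
{'t': np.float64(4.45), 'qpos': array([ 8.5110e-01,  2.9080e-01,  1.2400e-01, -1.3000e-03, -1.4058e+00,
        5.0680e-01]), 'tcp_pos': array([0.5004, 0.3291, 0.3339]), 'orientation': array([ 1.9714e+00, -2.4436e+00, -1.5000e-03]), 'contact_force': array([-0.1443, -0.1397, -4.9334]), 'grip_width': np.float64(0.3648)}
```

View pics/s2c.png

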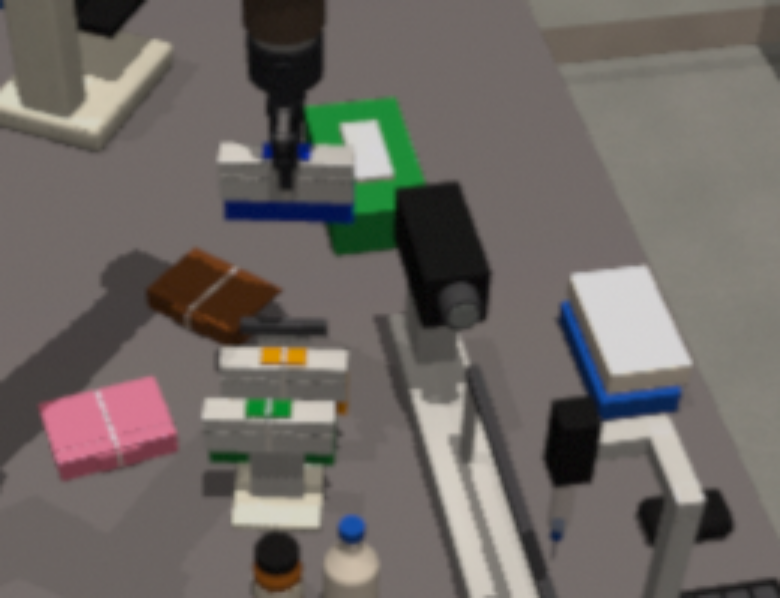

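The carrier is held level, clear of the stand and camera box, and the other two are undisturbed. Next I'll move it over the rail at y=0.05, turning -78°.

play_rows --pt "1 1 -4 0 0 0 -0.17" --pt "1 2 -8 0 0 0 -0.34" --pt "1 4 -12 0 0 0 -0.51" --pt "1 6 -16 0 0 0 -0.68" --pt "1 8 -20 0 0 0 -0.85" --pt "1 11 -24 0 0 0 -1.02" --pt "1 14 -26.5 0 0 0 -1.19" --pt "1 16.8 -27.9 0 0 0 -1.358" --pt "1 16.8 -27.9 0 0 0 -1.358" --pt "1 16.8 -27.9 0 0 0 -1.358"

```text
t: 5.75
tcp_pos: [0.6683, 0.0503, 0.3328]
orientation: [0.001, -3.137, 0.001]
contact_force: [0.0, 0.3, -4.0]
grip_width: 0.367
```

play_rows --pt "1 0 0 0 0 0 0" --pt "1 0 0 0 0 0 0" --pt "1 0 0 0 0 0 0"

```text
t: 6.12
tcp_pos: [0.6687, 0.0507, 0.3358]
orientation: [-0.001, 3.141, 0.0]
contact_force: [1.2, -0.5, -3.4]
grip_width: 0.364
```

```bash
python3 - <<'E'
from h import *
s=state(); print({k:np.round(v,4) for k,v in s.items() if k in("t","tcp_pos","orientation","grip_width","contact_force","qpos")})
for n in ("top","side"):
    im,D=grab_frame(n); cv2.imwrite(f"pics/{n}3.png",im); W=cloud(n,D)
    r=W; h=cv2.cvtColor(im,cv2.COLOR_BGR2HSV)
    rm=(r[...,2]>.18)&(r[...,2]<.2)&(abs(r[...,0]-.667)<.02)&(r[...,1]>-.3)&(r[...,1]<.17)
    print(n,"rail x",np.nanmedian(r[rm][:,0]).round(4),np.nanpercentile(r[rm][:,0],[5,95]).round(4))
    c=(r[...,2]>.355)&(r[...,2]<.38)&(abs(r[...,0]-.667)<.06)&(abs(r[...,1]-.05)<.09)
    # bridge ends away from gripper
    for lo,hi in((-.03,.01),(.09,.13)):
        k=c&(r[...,1]>lo)&(r[...,1]<hi); P=r[k]
        if len(P)>5: print(n,lo,len(P),np.percentile(P[:,0],[3,50,97]).round(4),np.percentile(P[:,1],[2,98]).round(4),np.median(P[:,2]).round(4))
a=cv2.imread("pics/top3.png")[60:260,150:430];cv2.imwrite("pics/t3c.png",cv2.resize(a,(784,560),interpolation=cv2.INTER_CUBIC))
E
```

```text
{'t': np.float64(6.125), 'qpos': array([ 3.1620e-01,  4.2210e-01,  3.2130e-01, -1.0000e-04, -1.4694e+00,
       -3.1530e-01]), 'tcp_pos': array([0.6687, 0.0507, 0.3358]), 'orientation': array([-1.3000e-03,  3.1411e+00,  5.0000e-04]), 'contact_force': array([ 1.2209, -0.5041, -3.4228]), 'grip_width': np.float64(0.3639)}
top rail x 0.6679 [0.6621 0.6758]
top -0.03 216 [0.6527 0.6673 0.6837] [-0.0193  0.0098] 0.3687
top 0.09 218 [0.6526 0.6663 0.6827] [0.0901 0.1192] 0.3684
side rail x 0.6669 [0.6609 0.6743]
side -0.03 138 [0.6512 0.6658 0.6828] [-0.0206  0.0092] 0.3689
side 0.09 11 [0.6507 0.6518 0.6528] [0.103  0.1197] 0.3635
```

View pics/t3c.png

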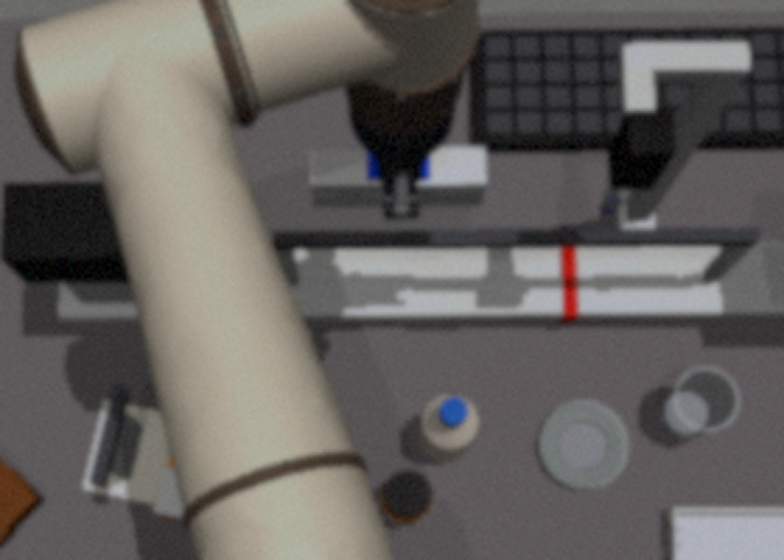

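Over the rail the carrier's centre is at x≈0.668, matching the rail at 0.668, and its axis is parallel to it. I'll lower it next.

play_rows --pt "1 0 0 -3 0 0 0" --pt "1 0 0 -6 0 0 0" --pt "1 0 0 -9 0 0 0" --pt "1 0 0 -11 0 0 0" --pt "1 0 0 -13 0 0 0" --pt "1 0 0 -14.5 0 0 0" --pt "1 0 0 -15.3 0 0 0" --pt "1 0 0 -15.5 0 0 0" --pt "1 0 0 -15.5 0 0 0"

```text
t: 7.35
tcp_pos: [0.6694, 0.0503, 0.181]
orientation: [-0.0, 3.14, 0.0]
contact_force: [-0.5, 0.5, -3.1]
grip_width: 0.365
```

play_rows --pt "1 0 0 -0.2 0 0 0" --pt "1 0 0 -0.3 0 0 0" --pt "1 0 0 -0.3 0 0 0"

```text
t: 7.72
tcp_pos: [0.669, 0.0502, 0.1774]
orientation: [-0.0, -3.142, -0.0]
contact_force: [-0.0, -0.7, -3.8]
grip_width: 0.363
```

play_rows --pt "1 0 0 -0.1 0 0 0" --pt "1 0 0 -0.1 0 0 0" --pt "1 0 0 -0.1 0 0 0"

```text
t: 8.1
tcp_pos: [0.6692, 0.0503, 0.177]
orientation: [-0.0, 3.141, -0.0]
contact_force: [-2.0, 0.3, 0.5]
grip_width: 0.367
```

```bash
python3 - <<'E'
from h import *
s=state(); print({k:np.round(v,4) for k,v in s.items() if k in("t","tcp_pos","orientation","grip_width","contact_force")})
n="top"
for n in ("top","side"):
    im,D=grab_frame(n); r=cloud(n,D)
    c=(r[...,2]>.2)&(r[...,2]<.23)&(abs(r[...,0]-.667)<.025)&(abs(r[...,1]-.05)<.09)
    for lo,hi in((-.03,.01),(.09,.13)):
        P=r[c&(r[...,1]>lo)&(r[...,1]<hi)]
        if len(P)>5: print(n,lo,len(P),np.percentile(P,[3,50,97],axis=0).round(4).tolist())
E
```

```text
{'t': np.float64(8.1), 'tcp_pos': array([0.6692, 0.0503, 0.177 ]), 'orientation': array([-2.0000e-04,  3.1408e+00, -1.0000e-04]), 'contact_force': array([-1.9554,  0.2759,  0.4516]), 'grip_width': np.float64(0.3673)}
top -0.03 143 [[0.6535, -0.0181, 0.2046], [0.6683, -0.0049, 0.2098], [0.6848, 0.0083, 0.2144]]
top 0.09 137 [[0.6532, 0.0913, 0.2045], [0.6671, 0.1044, 0.2099], [0.6829, 0.1174, 0.2137]]
side -0.03 111 [[0.6518, -0.0213, 0.2012], [0.6666, -0.0072, 0.2104], [0.6825, 0.0087, 0.2156]]
```

Seated: the bridge top is at 0.210 and the wrist has unloaded. I'll release and rise.

play_rows --pt "-0.4 0 0 0 0 0 0" --pt "-0.4 0 0 0 0 0 0" --pt "-0.4 0 0 0 0 0 0" --pt "-0.4 0 0 0 0 0 0" --pt "-0.4 0 0 2 0 0 0" --pt "-0.4 0 0 5 0 0 0" --pt "-0.4 0 0 9 0 0 0" --pt "-0.4 0 0 12 0 0 0" --pt "1 0 0 12 0 0 0" --pt "1 0 0 12 0 0 0"

```text
t: 9.45
tcp_pos: [0.6685, 0.0503, 0.2953]
orientation: [-0.0, -3.14, -0.0]
contact_force: [0.2, 0.2, 0.2]
grip_width: 0.283
```

```bash
cat > car.py <<'E'
from h import *
s=state(); print({k:np.round(v,4) for k,v in s.items() if k in("t","tcp_pos","orientation","grip_width","contact_force","qpos")})
for n in ("top","side"):
    im,D=grab_frame(n); cv2.imwrite(f"pics/{n}_cur.png",im); r=cloud(n,D); h=cv2.cvtColor(im,cv2.COLOR_BGR2HSV)
    c=(r[...,2]>.195)&(r[...,2]<.225)&(abs(r[...,0]-.667)<.03)&(r[...,1]>-.23)&(r[...,1]<.16)
    P=r[c]
    if len(P)>50:
        q=cv2.minAreaRect(P[:,:2].astype(np.float32)*1000); print(n,len(P),"rect",np.round(q[0],1),np.round(q[1],1),round(q[2],1),"y",np.percentile(P[:,1],[1,99]).round(4),"z",np.median(P[:,2]).round(4))
    b=(h[...,0]>105)&(h[...,0]<130)&(h[...,1]>140)&(h[...,2]>60)&(r[...,2]>.2)&(r[...,2]<.23)&(abs(r[...,0]-.667)<.03)
    P=r[b]
    if len(P): print(n,"blue",len(P),P.mean(0).round(4),np.percentile(P[:,1],[1,99]).round(4), onz(n,np.argwhere(b).mean(0)[::-1],.214).round(4))
    red=((h[...,0]<8)|(h[...,0]>172))&(h[...,1]>150)&(h[...,2]>80)&(r[...,2]<.08)&(r[...,2]>.03)&(r[...,0]>.6)
    P=r[red]; print(n,"red",len(P),P[:,1].mean().round(4))
E
python3 car.py
```

```text
{'t': np.float64(9.45), 'qpos': array([ 3.1550e-01,  4.3380e-01,  2.4280e-01, -7.0000e-04, -1.3813e+00,
       -3.1550e-01]), 'tcp_pos': array([0.6685, 0.0503, 0.2953]), 'orientation': array([-2.00e-04, -3.14e+00, -3.00e-04]), 'contact_force': array([0.1759, 0.1723, 0.2424]), 'grip_width': np.float64(0.2826)}
top 629 rect [669.1 -13.4] [336.8  34.3] 89.7 y [-0.0183  0.1175] z 0.2105
top blue 113 [ 0.6663 -0.1276  0.2157] [-0.3389  0.0732] [ 0.6669 -0.1283  0.214 ]
top red 98 -0.1363
side 481 rect [668.1 -38.8] [ 35.2 381.8] 0.0 y [-0.2132  0.1227] z 0.2113
side blue 69 [0.6688 0.0497 0.2151] [0.0258 0.0753] [0.6692 0.0506 0.214 ]
side red 89 -0.136
```

The carrier hangs freely at y≈0.050, x≈0.668, level, and the mark is at y≈-0.136. Next I'll bring the shut fingers behind its camera-side end, turned so the wrist camera faces +x and tilted away from the syringe.

play_rows --pt "1 0 3 2 -0.024 0.024 0.156" --pt "1 0 6 3 -0.047 0.047 0.312" --pt "1 0 9 3 -0.071 0.071 0.467" --pt "1 0 10.5 3 -0.094 0.094 0.623" --pt "1 0 10.5 3 -0.118 0.118 0.78" --pt "1 0 10.5 3 -0.141 0.141 0.935" --pt "1 0 10.5 3 -0.165 0.165 1.09" --pt "1 0 10.5 3 -0.188 0.188 1.246" --pt "1 0 10.5 3 -0.212 0.212 1.402" --pt "1 0 10.5 3 -0.2355 0.2355 1.558"

```text
t: 10.8
tcp_pos: [0.6689, 0.1553, 0.3246]
orientation: [2.064, -2.052, 0.311]
contact_force: [0.3, 0.1, 0.9]
grip_width: 0.0
```

play_rows --pt "1 0 0 0 0 0 0" --pt "1 0 0 0 0 0 0" --pt "1 0 0 0 0 0 0"

```text
t: 11.18
tcp_pos: [0.6692, 0.1551, 0.3262]
orientation: [2.058, -2.062, 0.311]
contact_force: [-0.6, 0.2, 0.3]
grip_width: -0.001
```

```bash
python3 car.py; python3 - <<'E'
from h import *
R=cv2.Rodrigues(state()["orientation"])[0]; print(R.round(3))
t=camera_model("wrist"); RR=cv2.Rodrigues(np.array(t["rvec"],float))[0]; print(-RR.T@np.ravel(t["tvec"]))
a=cv2.imread("pics/side_cur.png")[60:300,220:460];cv2.imwrite("pics/s4c.png",cv2.resize(a,(600,600)))
E
```

```text
{'t': np.float64(11.175), 'qpos': array([ 0.5674,  0.5057,  0.307 ,  0.2517, -1.5382,  0.9726]), 'tcp_pos': array([0.6692, 0.1551, 0.3262]), 'orientation': array([ 2.0584, -2.0616,  0.311 ]), 'contact_force': array([-0.63  ,  0.2177,  0.299 ]), 'grip_width': np.float64(-0.0007)}
top 724 rect [669.6 -21.4] [ 34.1 279.2] 0.4 y [-0.0181  0.1174] z 0.2106
top blue 179 [ 0.6682 -0.0814  0.2155] [-0.339   0.0732] [ 0.6687 -0.082   0.214 ]
top red 99 -0.1364
side 472 rect [668.  -37.5] [ 34.2 366.6] 0.1 y [-0.1881  0.1203] z 0.2113
side blue 67 [0.6687 0.0485 0.2159] [0.0258 0.0729] [0.6693 0.05   0.214 ]
side red 89 -0.1361
[[-0.001 -1.    -0.   ]
 [-0.955  0.001 -0.295]
 [ 0.295 -0.    -0.955]]
[0.73695871 0.19735354 0.46287445]
```

View pics/s4c.png

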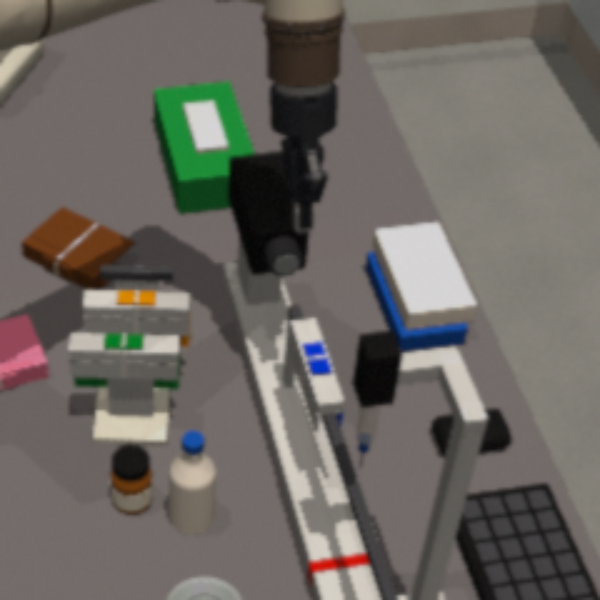

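The view shows the carrier hanging on the rail with the shut fingers above and behind its end, near the lens. Lowering behind it now.

play_rows --pt "1 0 -0.7 -3 0 0 0" --pt "1 0 -0.7 -6 0 0 0" --pt "1 0 -0.7 -9 0 0 0" --pt "1 0 -0.7 -11 0 0 0" --pt "1 0 -0.7 -12.5 0 0 0" --pt "1 0 -0.7 -12.9 0 0 0" --pt "1 0 -0.7 -12.9 0 0 0" --pt "1 0 -0.7 -12.9 0 0 0"

```text
t: 12.28
tcp_pos: [0.6695, 0.1485, 0.1984]
orientation: [2.061, -2.061, 0.313]
contact_force: [1.4, -0.4, -0.2]
grip_width: 0.001
```

play_rows --pt "1 -0.1 -0.5 -0.1 0 0 0" --pt "1 -0.1 -1 -0.1 0 0 0" --pt "1 -0.1 -1.5 -0.1 0 0 0" --pt "1 -0.1 -2 -0.1 0 0 0" --pt "1 -0.1 -2.5 -0.1 0 0 0" --pt "1 -0.1 -3 -0.1 0 0 0" --pt "1 -0.1 -3.5 -0.1 0 0 0" --pt "1 -0.1 -4 -0.1 0 0 0" --pt "1 -0.1 -4.5 -0.1 0 0 0" --pt "1 -0.1 -5 -0.1 0 0 0"

```text
t: 13.52
tcp_pos: [0.6681, 0.098, 0.1964]
orientation: [2.06, -2.06, 0.312]
contact_force: [0.1, 2.7, 0.3]
grip_width: 0.002
```

```bash
python3 car.py
```

```text
{'t': np.float64(13.525), 'qpos': array([ 0.4948,  0.5313,  0.0226,  0.2807, -1.2207,  0.9583]), 'tcp_pos': array([0.6681, 0.098 , 0.1964]), 'orientation': array([ 2.0603, -2.06  ,  0.3116]), 'contact_force': array([0.1354, 2.7099, 0.2923]), 'grip_width': np.float64(0.0022)}
top 742 rect [669.1 -24.6] [277.8  34.7] 89.5 y [-0.0518  0.1042] z 0.2108
top blue 174 [ 0.6676 -0.0886  0.2157] [-0.3391  0.0396] [ 0.6682 -0.0894  0.214 ]
top red 100 -0.1364
side 518 rect [668.  -34.5] [385.2  35.2] 89.8 y [-0.129   0.1034] z 0.2116
side blue 74 [0.6695 0.0162 0.2153] [-0.0057  0.04  ] [0.6699 0.0172 0.214 ]
side red 90 -0.136
```

The push tracks well: the carrier is at 0.0166 and the TCP sits 81.4 mm behind its centre, so the final TCP y should be about -0.0546. I'll continue.

play_rows --pt "1 0 -0.8 0 0 0 0" --pt "1 0 -1.6 0 0 0 0" --pt "1 0 -2.4 0 0 0 0" --pt "1 0 -3.2 0 0 0 0" --pt "1 0 -4 0 0 0 0" --pt "1 0 -4.8 0 0 0 0" --pt "1 0 -5.6 0 0 0 0" --pt "1 0 -6.4 0 0 0 0" --pt "1 0 -7 0 0 0 0" --pt "1 0 -7.5 0 0 0 0"

```text
t: 14.88
tcp_pos: [0.668, 0.0228, 0.1963]
orientation: [2.06, -2.06, 0.311]
contact_force: [0.7, 2.1, 1.7]
grip_width: 0.001
```

play_rows --pt "1 0 -0.5 0 0 0 0" --pt "1 0 -1 0 0 0 0" --pt "1 0 -1.5 0 0 0 0" --pt "1 0 -2 0 0 0 0" --pt "1 0 -2.5 0 0 0 0" --pt "1 0 -3 0 0 0 0" --pt "1 0 -3.5 0 0 0 0" --pt "1 0 -4 0 0 0 0" --pt "1 0 -4.5 0 0 0 0" --pt "1 0 -4.5 0 0 0 0"

```text
t: 16.12
tcp_pos: [0.6677, -0.0226, 0.1962]
orientation: [2.058, -2.06, 0.311]
contact_force: [-0.3, -0.1, -0.4]
grip_width: -0.001
```

```bash
python3 car.py; python3 - <<'E'
import cv2
a=cv2.imread("pics/side_cur.png")[100:340,220:460];cv2.imwrite("pics/s5c.png",cv2.resize(a,(600,600)))
E
```

```text
{'t': np.float64(16.125), 'qpos': array([ 0.3263,  0.4942, -0.0529,  0.313 , -1.1429,  1.0959]), 'tcp_pos': array([ 0.6677, -0.0226,  0.1962]), 'orientation': array([ 2.0585, -2.0599,  0.3109]), 'contact_force': array([-0.3048, -0.1454, -0.3749]), 'grip_width': np.float64(-0.0013)}
top 706 rect [669.9 -59.5] [ 35.4 328.9] 0.3 y [-0.1712 -0.0118] z 0.2109
top blue 176 [ 0.6683 -0.1823  0.2157] [-0.3392 -0.0797] [ 0.6689 -0.1829  0.214 ]
top red 79 -0.1366
side 580 rect [667.9 -38.5] [ 34.1 381.1] 0.3 y [-0.2014  0.0374] z 0.2114
side blue 75 [ 0.6688 -0.1027  0.2152] [-0.1278 -0.0804] [ 0.6692 -0.1019  0.214 ]
side red 88 -0.1358
```

View pics/s5c.png

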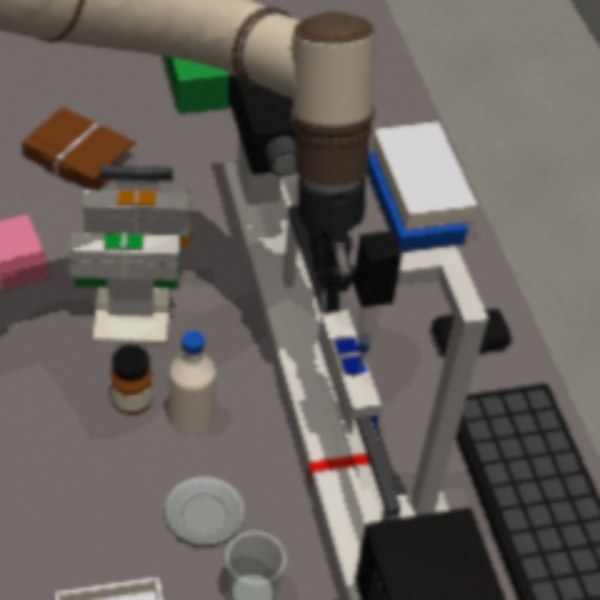

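Carrier at y≈-0.1025, clear of the dosing unit, nothing else disturbed. One last slow 3.3 cm.

play_rows --pt "1 0 -0.4 0 0 0 0" --pt "1 0 -0.8 0 0 0 0" --pt "1 0 -1.2 0 0 0 0" --pt "1 0 -1.6 0 0 0 0" --pt "1 0 -2 0 0 0 0" --pt "1 0 -2.4 0 0 0 0" --pt "1 0 -2.7 0 0 0 0" --pt "1 0 -3 0 0 0 0" --pt "1 0 -3.2 0 0 0 0" --pt "1 0 -3.2 0 0 0 0"

```text
t: 17.48
tcp_pos: [0.668, -0.0541, 0.1965]
orientation: [2.06, -2.06, 0.312]
contact_force: [0.2, 0.2, 0.3]
grip_width: 0.001
```

```bash
python3 car.py
```

```text
{'t': np.float64(17.475), 'qpos': array([ 0.2796,  0.49  , -0.0618,  0.3208, -1.1252,  1.1364]), 'tcp_pos': array([ 0.668 , -0.0541,  0.1965]), 'orientation': array([ 2.0596, -2.0597,  0.3118]), 'contact_force': array([0.1541, 0.2466, 0.2641]), 'grip_width': np.float64(0.0006)}
top 699 rect [669.6 -72.5] [ 34.  265.3] 0.1 y [-0.2026 -0.0408] z 0.211
top blue 175 [ 0.6683 -0.2007  0.2156] [-0.3391 -0.1108] [ 0.6689 -0.2014  0.214 ]
top red 84 -0.1369
side 610 rect [668.7 -27. ] [354.5  34.8] 89.7 y [-0.2034  0.1092] z 0.2116
side blue 81 [ 0.6692 -0.1369  0.2155] [-0.1587 -0.1101] [ 0.6697 -0.1358  0.214 ]
side red 87 -0.1361
```

It is within about 2 mm of the mark. I'll back off along +y, then rise.

play_rows --pt "1 0 0.5 0 0 0 0" --pt "1 0 2 0 0 0 0" --pt "1 0 5 0 0 0 0" --pt "1 0 8 0 0 0 0" --pt "1 0 11 0 0 0 0" --pt "1 0 14 3 0 0 0" --pt "1 0 15 8 0 0 0" --pt "1 0 15 14 0 0 0" --pt "1 0 15 16 0 0 0" --pt "1 0 15 16 0 0 0"

```text
t: 18.82
tcp_pos: [0.6683, 0.0975, 0.3583]
orientation: [2.063, -2.062, 0.314]
contact_force: [-0.5, -0.3, -0.6]
grip_width: -0.001
```

```bash
python3 car.py; python3 - <<'E'
import cv2,numpy as np
a=cv2.imread("pics/top_cur.png")[90:190,280:430];b=cv2.imread("pics/side_cur.png")[200:350,280:430]
cv2.imwrite("pics/f.png",np.hstack([cv2.resize(a,(400,267),interpolation=2),cv2.resize(b,(400,400),interpolation=2)[:267]]) if 0 else np.hstack([cv2.copyMakeBorder(cv2.resize(a,(400,267),interpolation=2),0,133,0,0,0),cv2.resize(b,(400,400),interpolation=2)]))
E
```

```text
{'t': np.float64(18.825), 'qpos': array([ 0.4952,  0.4616,  0.3078,  0.2634, -1.5586,  1.0541]), 'tcp_pos': array([0.6683, 0.0975, 0.3583]), 'orientation': array([ 2.0633, -2.0624,  0.3141]), 'contact_force': array([-0.4798, -0.3217, -0.6133]), 'grip_width': np.float64(-0.0006)}
top 728 rect [669.  -43.5] [ 33.8 323.1] 0.4 y [-0.2026 -0.0446] z 0.2108
top blue 181 [ 0.6682 -0.2053  0.2153] [-0.3391 -0.1111] [ 0.6686 -0.2058  0.214 ]
top red 82 -0.1368
side 562 rect [667.8 -42.4] [ 34.3 359.3] 0.7 y [-0.204   0.1099] z 0.211
side blue 80 [ 0.6689 -0.137   0.2158] [-0.158  -0.1095] [ 0.6695 -0.1358  0.214 ]
side red 87 -0.1361
```

View pics/f.png

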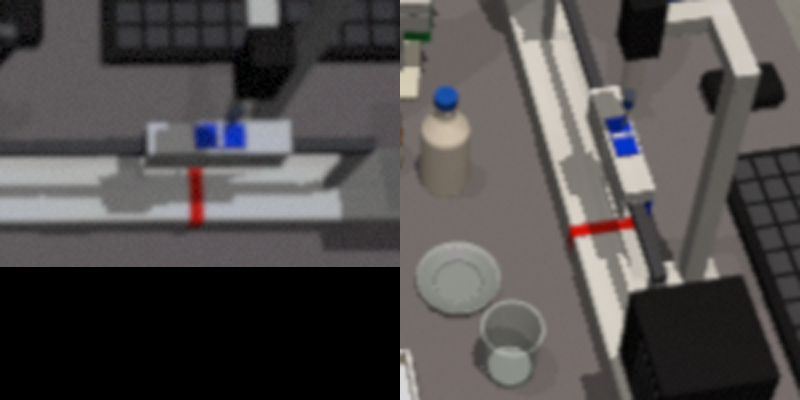

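```bash
python3 -c "
from h import *
print(proj('top',[[.668,-.136,.214]]), onz('top',(362.5,141),.214))
print(hand_in())"
```

```text
[[362.7946837  141.06841372]] [ 0.66819267 -0.13524555  0.214     ]
the job is handed in; nothing more can be done
None
```

I lifted the blue carrier off its stand bar, hung it on the free length of the rail and let go of it 186 mm short of the mark. Then I pushed it to the mark with the shut fingers and backed away. I handed the job in at about 19 s of the 51 s allowed; the hand-in gives no verdict.

- **Position along the rail:** my last measurements put the carrier's centre at y between -0.134 and -0.136 m. The red stripe is at y between -0.136 and -0.137 m, so they agree to about 2 mm (limit 8 mm). The two cameras differ by about 1 mm, within their calibration.
- **Hang:** it sits at x≈0.668–0.669 m against a rail at 0.667–0.668 m. Its bridge top is at 0.210–0.211 m, the height for a carrier seated on the rail, and it is untouched.
- **Forces:** the wrist force read at the end of each move stayed below about 6 N throughout and about 3 N while pushing. I saw no sign of contact with the dosing unit.
- **Other things:** the other two carriers, bottles, dishes and tray looked undisturbed in every picture where they showed. I did not measure their positions again at the end.

No checks failed.

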